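# Refit the gas ring's tap knob and hold it in to light

### The arm

A 6-joint arm with a two-finger parallel gripper is mounted at the origin on a cart in front of the work surface, level with it; the furniture and walls round the work are solid. World frame = base frame: x ahead of the robot, y to its left, z up, the work surface at z = 0. Lengths are in m, angles in rad, forces in N, time in s.
With the tool pointing down it reaches from about 0.3 to 0.825 m from the base axis. Payload 5.4 kg.
Tool frame: the origin (TCP) lies midway between the tips of the shut fingers; the grasp point (between the pads) lies 19 mm behind it; z points along the fingers, x is the direction in which the jaws open and shut, and the axes are right-handed (so a half turn about z gives the same grasp; the last joint's range is limited). The gripper opens to 92 mm and grips with 3 to 60 N. Pads are 20 mm wide; open, the fingers measure 128 mm over their backs; the gripper's body (75 mm by 189 mm) begins 69 mm behind the grasp point.
Start: joints at [-1.341, 0.158, 1.597, -0, 1.386, -0.21], TCP at [0.245, -0.52, 0.215] pointing down, gripper open.
Joint ranges: [-2.91, 2.91], [-0.94, 2.29], [0.18, 2.7], [-1.29, 4.43], [0.17, 2.64], [-3, 3]. Speed limits (rad/s): [2.57, 2.57, 3.14, 3.14, 3.14, 3.14].

### API

Orientations are given as a unit quaternion [x, y, z, w].
In Python, from cell import manip gives the robot as it stands.
- The arm moves only by the tool arm_command, never from a script. Its argument "rows" is text: rows parted by semicolons, each of 5 numbers parted by spaces: the shift along the tool's x, y, z in cm, then the turn about the tool's z in degrees, then the opening in per cent of the stroke, from 0 (shut) to 100 (fully open). A call has exactly 5 rows; each row shifts and turns the pose as measured when the row begins, along the tool's axes as they then stand; what a row does not reach is not made up. A row lasts 1/12 s, in which the tool goes at most 41.7 mm and 7.16 degrees, less where a joint would pass 70% of its speed; a pose out of reach is approached as far as the arm can. A call with a gripper value outside its range is refused whole. The fingers move at their own pace and stop on an object; "squeeze" is the grip in N (left out, the last holds). Time passes only in rows, so rows that do not move let the fingers close, or fill a call up. It gives the time, the measured TCP pose, the force and the opening at its end, in the units of the state.
- manip.get_state(): the state, without advancing time (a new reading comes with each control period).
- manip.capture(name): name is "scene" or "top"; returns a dict with "img" (400x640x3 uint8, red, green, blue), "range_z" (400x640 float32, m along the optical axis (not along the pixel's ray), 0 where there is no reading), "K" (3x3 intrinsics, pixels), "xyz" and "attitude" of the camera in the world. Camera axes: x right, y up, looking along -z (the intrinsics and any distortion apply to the point x, -y, -z); pixel columns grow to the right and rows downward; lengths in m; the calibration is good to about 2 mm. A picture is of the moment at which its call begins.
- manip.sign_off(): hands the job in, once; it reports no verdict.
The state is a dict: "time": time; "qpos": joint angles; "dq": joint speeds; "joint_efforts": joint torques, N m; "position": TCP position; "orientation": TCP orientation; "wrist_force": force on the tool from outside, world axes, zero at the start; "ft_torque": the same for the moment, N m; "gripper_width": finger opening in m.
Only numpy, scipy, OpenCV 4.12 (cv2) and the standard library are available. Lean on these libraries where they do the work, as an engineer would, in place of code of your own. Each camera call takes 0.05 s, during which the arm holds its last target. There are 200 camera calls.

### The job

The knob of the counter-top gas ring was taken off for cleaning. Turn it so that the D-shaped bore matches the tap's D-shaped stem and push it fully home on the stem, then press knob and stem in against the spring, turn them anticlockwise (seen from above) from the off dot to the stop at the flame mark, and finish still holding the knob in your fingers, pressed right in at the flame mark, as one does while the flame sensor warms up. Leave the dip cups and the tongs where they are.

Things in the scene. Friction and masses are not known exactly. Their poses are not given: they have to be found in the camera images.
- knob: Loose black cooker knob, bore down on the worktop, 38 mm high, 60 g: round skirt 49 mm across (z 0 to 16 mm) and on it a grip bar (z 16 to 38 mm) along x, 12 mm wide in y, flat-sided for 40 mm, running out at its +x end to a pointed tip 26 mm from the axis with a thin steel line on top (the pointer). Origin: centre of underside, z up. Pointer starts up to 40 degrees clockwise or 98 anticlockwise of the off direction.
- knob_bore (a point): Centre of the closed end of the D-shaped bore in the knob's underside, on its axis 13 mm above the underside; axes as the knob's. Bore 13.6 mm across, its flat on the side away from the pointer, 3.7 mm from the axis: about 0.8 mm free all round the stem, 8 degrees of free turn either way (up to 20 when pushed to one side). Lies on stem_tip when the knob is fully home.
- gas_ring: Stainless counter-top gas ring, fixed, 320 mm deep (x), 280 mm wide (y), top plate at 78 mm, pan support behind up to 115 mm. Origin: centre of underside; x away from the robot at yaw 0, z up. The tap stem stands in the front strip at x = -112 mm, y = 0; on the plate a dot 35 mm from it in direction +x (off) and a flame mark 40 mm from it, 60 degrees anticlockwise from the dot.
- stem_tip (a point): Centre of the top of the upright brass tap stem, 22 mm above the plate, 100 mm above the worktop. Stem 12 mm thick, D-shaped, flat 3 mm from the axis, top 3 mm tapered. Axes turn with it: z up, the flat faces -x (to the ring's front while off, x then toward the dot). Matched when knob x and this x point the same way: pointer opposite the flat. Knob home, its underside is 9 mm above the plate.
- tap_in (a joint): How far the stem is pushed straight down into the tap: 0 out, 0.005 m fully in (stop). A spring pushes it out with 5 N at the start of the travel and 10 N fully in, at any angle, so it stays in only while pressed.
- tap_turn (a joint): Angle of the stem: 0 off, grows anticlockwise seen from above, stop at 1.05 rad (60 degrees, the flame mark); stays where it is left. A cam gate inside blocks it beyond about 0.1 rad until it has been pushed at least 3 mm in: keep it pressed while turning.
- dip_red: Lidded dip cup with red sauce, 69 mm across, 34 mm high, behind the knob; bystander. Origin: centre of underside.
- dip_white: Lidded dip cup with white sauce, 69 mm across, 34 mm high, behind the knob; bystander. Origin: centre of underside.
- tongs: Steel serving tongs lying on the worktop left of the knob, 254 mm long, 56 mm wide, 28 mm high; bystander. Origin: centre of underside, length along its y.
There are look-alikes about, which are no part of the job. Of the things that look like the knob, the middle-sized one is meant.

How it is judged:
By the outcome, as a careful person would: the job done as asked, in the order asked, and still so for the second after the job is handed in, while the arm keeps its last pose, push and grip.
It also fails if it takes over 48 s, if anything falls off the work surface, if the arm or the gripper's body presses on something with over 40 N, if the wrist force passes 120 N, or if a joint passes its speed limit or range.

## Working session

There is one attempt and no reset: what is moved stays moved. The work goes in short steps, Python scripts to look and compute and a tool call to move; the robot and the scene stay as the last step left them, time stands still between calls to the robot, and variables do not carry over. Pictures are saved under pics/ and viewed, about 8 in all and at most 12, crops included, and the job is handed in when it is done.

Besides the shell and the picture viewer there is one more tool, called after "Request:" as name(argument=value, ...) on one line, values as JSON. arm_command: Moves the arm, as the interface text tells. Its arguments: {"type":"object","properties":{"rows":{"type":"string"},"squeeze":{"type":"number"}},"required":["rows"]}

```bash
mkdir -p pics; ls; cat > h.py <<'E'
import numpy as np, cv2
from scipy.spatial.transform import Rotation as R
from cell import manip
def cap(n):
    c=manip.capture(n); return c
def rot(c):
    a=np.array(c['attitude'],float)
    return a if a.shape==(3,3) else R.from_quat(a).as_matrix()
def ray(c,u,v):
    K=np.array(c['K']); d=np.array([(u-K[0,2])/K[0,0],-(v-K[1,2])/K[1,1],-1.0])
    return np.array(c['xyz']),rot(c)@d
def onplane(c,u,v,z):
    o,d=ray(c,u,v); return o+d*(z-o[2])/d[2]
def cloud(c):
    K=np.array(c['K']); v,u=np.mgrid[0:400,0:640]; z=c['range_z']
    P=np.stack([(u-K[0,2])/K[0,0]*z,-(v-K[1,2])/K[1,1]*z,-z],-1)
    return P@rot(c).T+np.array(c['xyz'])
def save(img,n,s=1):
    cv2.imwrite('pics/'+n,cv2.resize(img[...,::-1],None,fx=s,fy=s,interpolation=cv2.INTER_CUBIC))
E
python3 - <<'E'
from h import *
import pickle
for n in('scene','top'):
    c=cap(n); pickle.dump(c,open(n+'.pkl','wb')); save(c['img'],n+'0.png',1.25)
    print(n,c.keys(),c['K'],c['xyz'],c['attitude'])
print(manip.get_state())
E
```

```text
pics
scene dict_keys(['img', 'range_z', 'K', 'xyz', 'attitude']) [[408.46159908   0.         324.78823679]
 [  0.         408.46159908 201.72037002]
 [  0.           0.           1.        ]] [0.14898943 0.54478013 0.76240105] [-0.13837195  0.33324483  0.85961277 -0.36175541]
top dict_keys(['img', 'range_z', 'K', 'xyz', 'attitude']) [[393.86906653   0.         323.0833449 ]
 [  0.         393.86906653 203.35806944]
 [  0.           0.           1.        ]] [0.20286757 0.08568069 1.11295336] [ 0.12751843 -0.11128783 -0.65997431  0.7319754 ]
{'time': 0.1, 'qpos': array([-1.34111624e+00,  1.58984543e-01,  1.59809820e+00,  2.19875368e-06,
        1.38619024e+00, -2.10085375e-01]), 'dq': array([ 0.00076209, -0.00172609, -0.00307806,  0.0010654 ,  0.00034865,
        0.00290928]), 'joint_efforts': array([ 2.82070039e-05, -3.86503708e+01, -3.22960961e+01,  7.04138400e-02,
        3.39203223e-02, -4.37309768e-05]), 'position': array([ 0.24465182, -0.51973673,  0.21372227]), 'orientation': array([ 8.44312110e-01, -5.35851056e-01, -5.99123907e-04, -5.89011124e-04]), 'wrist_force': array([ 0.63173779,  0.05984992, -0.48352597]), 'ft_torque': array([-0.02918759, -0.03348592, -0.01113468]), 'gripper_width': 0.09183061734621335}
```

View pics/scene0.png

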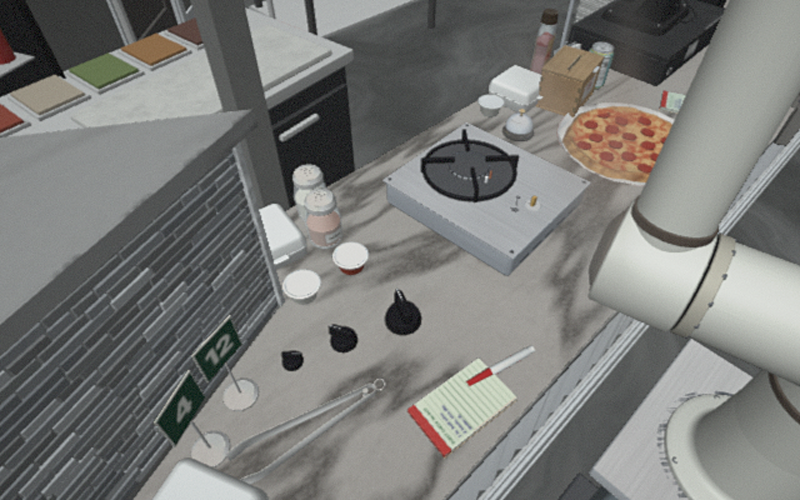

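View pics/top0.png

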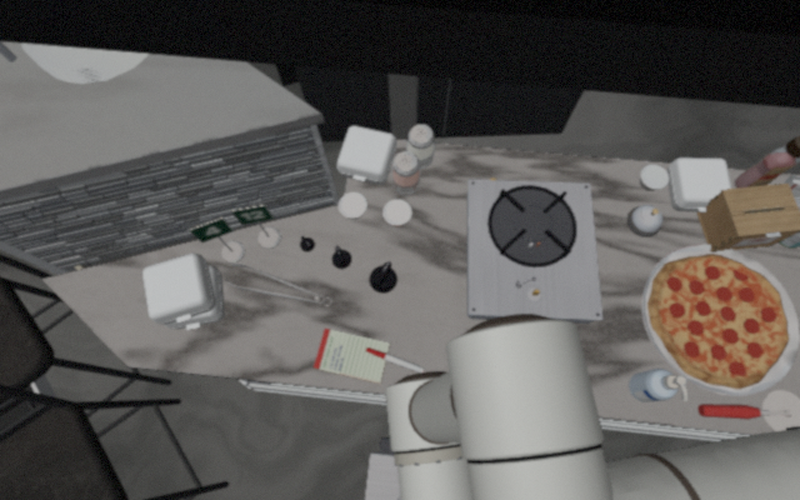

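The picture shows three black knobs. In the 800-px views they are:
- **Small:** top (307,243), scene (291,359).
- **Middle:** top (341,258), scene (343,338).
- **Large:** top (383,277), scene (403,315).

The middle one fits "middle-sized". The stem is at scene (533,203), top (535,293). Next I'll measure these and confirm with a crop.

```bash
python3 - <<'E'
from h import *
import pickle
S=pickle.load(open('scene.pkl','rb'));T=pickle.load(open('top.pkl','rb'))
for n,c,pts in(('scene',S,[(291,359),(343,338),(403,315)]),('top',T,[(307,243),(341,258),(383,277)])):
    P=cloud(c); g=c['img'].max(2)
    for u,v in pts:
        u=int(u/1.25);v=int(v/1.25);w=24
        m=np.zeros(g.shape,bool); m[v-w:v+w,u-w:u+w]=g[v-w:v+w,u-w:u+w]<60
        k,l,st,ce=cv2.connectedComponentsWithStats(m.astype(np.uint8))
        i=l[v,u]; mm=(l==i); p=P[mm]
        top=p[(p[:,2]>.024)]; low=p[(p[:,2]<.02)&(p[:,2]>-.01)]
        print(n,(u,v),st[i],'zmax',np.percentile(p[:,2],[5,50,95]).round(4),'ext',(np.percentile(p,97,0)-np.percentile(p,3,0)).round(3),'mean',p.mean(0).round(4), 'onplane.016',onplane(c,*ce[i],.016).round(4),'top',len(top), top.mean(0).round(4) if len(top) else '')
crop=lambda c,u,v,w,s:cv2.resize(c['img'][v-w:v+w,u-w:u+w],None,fx=s,fy=s,interpolation=cv2.INTER_CUBIC)
a=crop(S,275,270,32,6);b=crop(T,273,206,32,6)
a2=crop(S,425,163,32,6);b2=crop(T,424,233,32,6)
out=np.vstack([np.hstack([a,b]),np.hstack([a2,b2])]); out=cv2.resize(out,(600,600)) 
save(out,'crop1.png')
E
```

```text
scene (232, 287) [226 281  17  16 200] zmax [0.0057 0.0144 0.0304] ext [0.021 0.026 0.027] mean [0.5909 0.3731 0.0167] onplane.016 [0.5913 0.3729 0.016 ] top 48 [0.5951 0.3706 0.0285]
scene (274, 270) [264 261  22  21 352] zmax [0.0063 0.0183 0.0398] ext [0.035 0.034 0.035] mean [0.56   0.2883 0.024 ] onplane.016 [0.5645 0.2855 0.016 ] top 127 [0.5618 0.2857 0.0405]
scene (322, 252) [308 233  29  35 644] zmax [0.0086 0.0238 0.0548] ext [0.052 0.053 0.049] mean [0.5168 0.1893 0.0356] onplane.016 [0.5268 0.1798 0.016 ] top 308 [0.5152 0.1908 0.0553]
top (245, 194) [241 190  10  11  84] zmax [0.008  0.0134 0.0301] ext [0.025 0.027 0.023] mean [0.5858 0.3617 0.0296] onplane.016 [0.5907 0.3652 0.016 ] top 25 [0.5762 0.3531 0.0709]
top (272, 206) [266 200  15  15 165] zmax [0.0098 0.0166 0.0395] ext [0.035 0.037 0.031] mean [0.5587 0.2756 0.0278] onplane.016 [0.5626 0.2778 0.016 ] top 49 [0.5538 0.272  0.0588]
top (306, 221) [296 212  21  22 343] zmax [0.0128 0.0231 0.0539] ext [0.048 0.052 0.043] mean [0.5187 0.1733 0.0302] onplane.016 [0.5229 0.1745 0.016 ] top 153 [0.5202 0.1739 0.0437]
```

View pics/crop1.png

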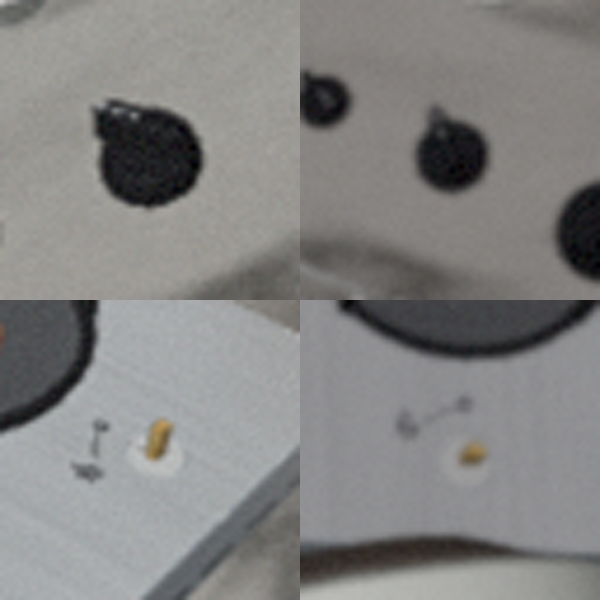

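The top row of the crop is the middle knob: a round skirt at scene (274,270), with its pointer to the upper left in both views. The bottom row is the brass stem, its flat visible, with the off dot and flame mark. The two views disagree by about 8 mm in y, so I'll check the calibration consistency first.

```bash
python3 - <<'E'
from h import *
import pickle
S=pickle.load(open('scene.pkl','rb'));T=pickle.load(open('top.pkl','rb'))
for n,c in(('scene',S),('top',T)):
    P=cloud(c)
    # table plane fit near knobs
    m=(P[...,0]>.4)&(P[...,0]<.65)&(P[...,1]>0)&(P[...,1]<.4)&(abs(P[...,2])<.02)&(c['img'].max(2)>90)
    p=P[m];A=np.c_[p[:,:2],np.ones(len(p))];print(n,'table',np.linalg.lstsq(A,p[:,2],rcond=None)[0].round(4),len(p))
    m=(P[...,2]>.065)&(P[...,2]<.09)&(P[...,0]>.3)&(P[...,0]<.9)&(P[...,1]>-.6)&(P[...,1]<.05)
    k,l,st,ce=cv2.connectedComponentsWithStats(m.astype(np.uint8)); i=1+st[1:,4].argmax(); mm=l==i
    p=P[mm];A=np.c_[p[:,:2],np.ones(len(p))];co=np.linalg.lstsq(A,p[:,2],rcond=None)[0];print(' plate',co.round(4),'mean z',p[:,2].mean(),cv2.minAreaRect(p[:,:2].astype(np.float32)))
    # corners from pixel hull
    cn=cv2.findContours(mm.astype(np.uint8),0,2)[0][0]; q=cv2.approxPolyDP(cv2.convexHull(cn),6,True)[:,0]
    for u,v in q: print('  corner',u,v,onplane(c,u,v,.078).round(4))
    # brass
    h=cv2.cvtColor(c['img'],cv2.COLOR_RGB2HSV); b=(h[...,0]>10)&(h[...,0]<32)&(h[...,1]>90)
    u0,v0=((425,163) if n=='scene' else (424,233)); z=np.zeros_like(b); z[v0-25:v0+25,u0-25:u0+25]=1; b&=z
    vs,us=np.where(b); print(' brass',len(us),us.min(),us.max(),vs.min(),vs.max(),'bottom/top rows',[(r,us[vs==r].min(),us[vs==r].max()) for r in range(vs.min(),vs.max()+1)])
E
```

```text
scene table [-0.0004  0.0027  0.0017] 16063
 plate [ 0.0068 -0.0066  0.075 ] mean z 0.07987613814493126 ((0.6201249957084656, -0.15229976177215576), (0.32746055722236633, 0.29058170318603516), 3.4965386390686035)
  corner 306 143 [ 0.7742 -0.0025  0.078 ]
  corner 374 98 [ 0.7863 -0.2861  0.078 ]
  corner 471 146 [ 0.4672 -0.3007  0.078 ]
  corner 406 207 [ 0.4538 -0.0119  0.078 ]
 brass 23 425 428 157 164 bottom/top rows [(157, np.int64(427), np.int64(428)), (158, np.int64(426), np.int64(428)), (159, np.int64(426), np.int64(428)), (160, np.int64(425), np.int64(428)), (161, np.int64(425), np.int64(427)), (162, np.int64(425), np.int64(427)), (163, np.int64(425), np.int64(427)), (164, np.int64(425), np.int64(426))]
top table [-0.0031  0.0008  0.0016] 9886
 plate [ 0.003  -0.0011  0.077 ] mean z 0.07893671261939215 ((0.6168307065963745, -0.15475411713123322), (0.3265584111213684, 0.2856760621070862), 3.634998083114624)
  corner 375 144 [ 0.7664 -0.0033  0.078 ]
  corner 472 147 [ 0.7853 -0.2864  0.078 ]
  corner 482 255 [ 0.4649 -0.306   0.078 ]
  corner 375 251 [ 0.4464 -0.0226  0.078 ]
 brass 9 427 430 232 234 bottom/top rows [(232, np.int64(428), np.int64(429)), (233, np.int64(428), np.int64(430)), (234, np.int64(427), np.int64(430))]
```

```bash
python3 - <<'E'
from h import *
import pickle
S=pickle.load(open('scene.pkl','rb'));T=pickle.load(open('top.pkl','rb'))
for n,c,(u0,v0) in(('scene',S,(274,270)),('top',T,(272,206))):
    w=24;k=8
    a=cv2.resize(c['img'][v0-w:v0+w,u0-w:u0+w].max(2),None,fx=k,fy=k,interpolation=cv2.INTER_CUBIC)
    m=(a<85).astype(np.uint8)
    kk,l,st,ce=cv2.connectedComponentsWithStats(m);m=(l==l[w*k,w*k]).astype(np.uint8)
    o=cv2.morphologyEx(m,cv2.MORPH_OPEN,cv2.getStructuringElement(2,(85,85)))
    px=lambda x,y:(u0-w+(x+.5)/k-.5, v0-w+(y+.5)/k-.5)
    cn=max(cv2.findContours(o,0,2)[0],key=cv2.contourArea); e=cv2.fitEllipse(cn); C=px(*e[0])
    pc=onplane(c,*C,.009); print(n,'skirt px',np.round(C,1),'ellipse',np.round(np.array(e[1])/k,1),'centre',pc.round(4))
    dist=np.linalg.norm(np.array(c['xyz'])-pc);print(' diam mm',1e3*max(e[1])/k*dist/c['K'][0,0])
    full=max(cv2.findContours(m,0,2)[0],key=cv2.contourArea)[:,0]
    d=np.hypot(*(full-np.array(e[0])).T);i=d.argmax();Tp=px(*full[i]);pt=onplane(c,*Tp,.036)
    print(' tip px',np.round(Tp,1),pt.round(4),'r',np.linalg.norm((pt-pc)[:2]).round(4),'yaw',np.degrees(np.arctan2(*(pt-pc)[1::-1])))
    P=cloud(c);q=P[v0-w:v0+w,u0-w:u0+w].reshape(-1,3);q=q[(q[:,2]>.03)&(q[:,2]<.046)&(np.hypot(*(q-pc)[:,:2].T)<.035)]
    U,s,V=np.linalg.svd(q[:,:2]-q[:,:2].mean(0));print(' bar',len(q),q.mean(0).round(4),'yaw',np.degrees(np.arctan2(V[0,1],V[0,0])),s)
    print(' stem',[onplane(c,*p,.1).round(4) for p in ([(427.5,157)] if n=='scene' else [(429,232.5)])])
P=np.concatenate([cloud(S).reshape(-1,3),cloud(T).reshape(-1,3)])
a=np.array([.245,-.52]);b=np.array([.56,.282]);d=(b-a)/np.linalg.norm(b-a);r=P[:,:2]-a;s=r@d;t=abs(r@np.array([-d[1],d[0]]))
for s0 in np.arange(0,.95,.1):
    m=(s>s0)&(s<s0+.1)&(t<.11)&(P[:,2]<.35);print(round(s0,1),np.percentile(P[m,2],99).round(3) if m.sum() else None,m.sum())
E
```

```text
scene skirt px [274.6 271.4] ellipse [20.3 22. ] centre [0.5674 0.283  0.009 ]
 diam mm 48.49390426768916
 tip px [262.8 261.2] [0.5894 0.294  0.036 ] r 0.0246 yaw 26.736755730457492
 bar 131 [0.5684 0.2835 0.0379] yaw -150.31380263819136 [0.13672425 0.04174109]
 stem [array([ 0.5085, -0.1612,  0.1   ])]
top skirt px [272.9 206.8] ellipse [15.3 15.4] centre [0.5647 0.2791 0.009 ]
 diam mm 46.06243864474303
 tip px [269.2 196.8] [0.5854 0.2898 0.036 ] r 0.0233 yaw 27.27580834963752
 bar 58 [0.5653 0.2783 0.0373] yaw -150.01578538788843 [0.0941184  0.02589065]
 stem [array([ 0.5059, -0.1598,  0.1   ])]
0.0 0.313 2861
0.1 0.166 3818
0.2 0.005 2356
0.3 0.081 2692
0.4 0.082 4908
0.5 0.082 6704
0.6 0.005 5924
0.7 0.055 6129
0.8 0.039 6415
0.9 0.341 9959
```

The measurements agree. The skirt is about 48 mm across (49 expected), so it is the middle knob. Its centre is near (0.566, 0.281) with the pointer at yaw 28.5°. The stem is near (0.507, −0.160) and the ring yaw is about 3°. I'll travel above the knob.

Request:
arm_command(rows="-2.6 -2.8 -0.7 0 100; -2.6 -2.8 -0.7 -1 100; -2.6 -2.8 -0.7 -1 100; -2.6 -2.8 0 -1 80; -2.6 -2.8 0 0 60", squeeze=25)

```text
time: 0.52
position: [0.3108, -0.3389, 0.2312]
orientation: [0.856, -0.517, -0.003, -0.002]
wrist_force: [0.5, 0.4, 0.1]
gripper_width: 0.0807
```

Request:
arm_command(rows="-2.6 -2.8 0 0 45; -2.6 -2.8 0 0 45; -2.6 -2.8 0 0 45; -2.6 -2.8 0 0 45; -2.6 -2.8 0 0 45")

```text
time: 0.93
position: [0.3745, -0.1489, 0.2309]
orientation: [0.855, -0.518, -0.004, -0.003]
wrist_force: [-0.0, -0.1, 0.1]
gripper_width: 0.0473
```

Request:
arm_command(rows="-2.6 -2.8 0 0 45; -2.6 -2.8 0 0 45; -2.6 -2.8 0 0 45; -2.6 -2.8 0 0 45; -2.6 -2.8 0 0 45")

```text
time: 1.35
position: [0.4383, 0.0413, 0.2313]
orientation: [0.855, -0.519, -0.004, -0.003]
wrist_force: [1.2, -1.3, -0.2]
gripper_width: 0.0412
```

```bash
cat >> h.py <<'E'
def go(x,y,z,yaw):
    s=manip.get_state();M=R.from_quat(s['orientation']).as_matrix();p=np.array(s['position'])
    d=M.T@(np.array([x,y,z])-p);cy=np.degrees(np.arctan2(M[1,0],M[0,0]))
    print('t',round(s['time'],2),'p',p.round(4),'yaw',cy.round(2),'tilt',M[:,2].round(4),'w',round(s['gripper_width'],4),'F',s['wrist_force'].round(2),'q',np.round(s['qpos'],2))
    print('move cm',(d*100).round(2),'turn',round(-(((yaw-cy)+180)%360-180),2))
E
python3 -c "
from h import *
go(.566,.281,.08,-61.5)"
```

```text
t 1.35 p [0.4383 0.0413 0.2313] yaw -62.52 tilt [-0.0033  0.0089 -1.    ] w 0.0412 F [ 1.25 -1.31 -0.16] q [-0.19 -0.22  1.93  0.01  1.43  0.9 ]
move cm [-15.22 -22.37  15.3 ] turn -1.02
```

Request:
arm_command(rows="-1.7 -2.5 1.2 0 45; -1.7 -2.5 1.2 -1 45; -1.7 -2.5 1.2 0 45; -1.7 -2.5 1.2 0 45; -1.7 -2.5 1.2 0 45")

```text
time: 1.77
position: [0.5106, 0.1866, 0.1721]
orientation: [0.861, -0.509, -0.001, -0.004]
wrist_force: [0.8, -0.7, 0.7]
gripper_width: 0.0413
```

Request:
arm_command(rows="-1.7 -2.5 1.2 0 45; -1.7 -2.5 1.2 0 45; -1.7 -2.5 1.2 0 45; -1.3 -1.9 1.2 0 45; 0 0 0 0 45")

```text
time: 2.18
position: [0.5612, 0.2981, 0.116]
orientation: [0.862, -0.507, -0.004, -0.002]
wrist_force: [0.0, 0.0, -0.6]
gripper_width: 0.0414
```

```bash
python3 - <<'E'
from h import *
import pickle
go(.566,.281,.08,-61.5)
o=[]
p=np.array(manip.get_state()['position'])
for n in('scene','top'):
    c=cap(n);pickle.dump(c,open(n+'1.pkl','wb'))
    q=rot(c).T@(p-np.array(c['xyz']));K=np.array(c['K']);u=K[0,2]+K[0,0]*q[0]/-q[2];v=K[1,2]-K[1,1]*q[1]/-q[2];print(n,'tcp px',u,v)
    u0,v0=int(u),int(v);w=40
    im=c['img'].copy();
    a=cv2.resize(im[v0-w:v0+w,u0-w:u0+w],(400,400),interpolation=cv2.INTER_CUBIC);cv2.circle(a,(int((u-u0+w+.5)*5),int((v-v0+w+.5)*5)),3,(255,0,0),-1);o.append(a)
save(np.hstack(o),'crop2.png')
E
```

```text
t 2.18 p [0.5612 0.2981 0.116 ] yaw -60.89 tilt [-0.0058  0.0074 -1.    ] w 0.0414 F [ 0.05  0.04 -0.56] q [0.29 0.4  1.51 0.01 1.24 1.35]
move cm [1.76 0.41 3.58] turn 0.61
scene tcp px 265.7623323024925 247.82068130906856
top tcp px 260.8409360869117 194.51918514511897
```

View pics/crop2.png

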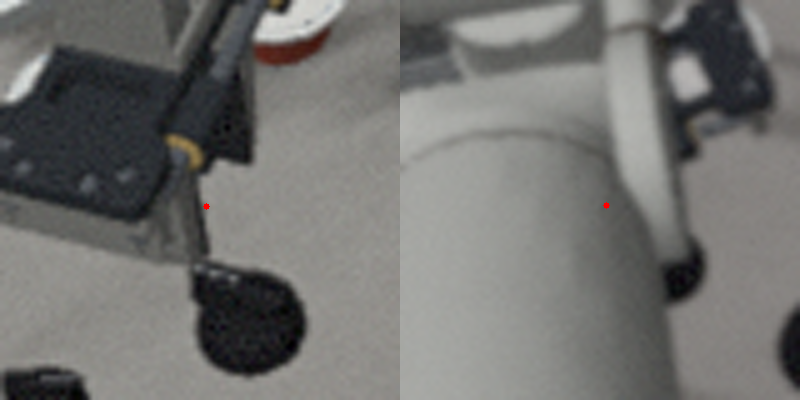

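Request:
arm_command(rows="0.9 0.2 1.8 0.5 45; 0.9 0.2 1.8 0 45; 0 0 1.0 0 45; 0 0 0 0 45; 0 0 0 0 45")

```text
time: 2.7
position: [0.5679, 0.2748, 0.0756]
orientation: [0.859, -0.512, -0.001, -0.004]
wrist_force: [0.6, -0.2, 0.0]
gripper_width: 0.0413
```

```bash
python3 -c "
from h import *
go(.566,.281,.0195,-61.5)"
```

```text
t 2.7 p [0.5679 0.2748 0.0756] yaw -61.64 tilt [ 0.0018  0.0072 -1.    ] w 0.0413 F [ 0.58 -0.22  0.05] q [0.26 0.43 1.55 0.01 1.16 1.33]
move cm [-0.61 -0.1   5.61] turn -0.14
```

Request:
arm_command(rows="-0.5 -0.1 0 0 45; 0 0 1 0 45; 0 0 1 0 45; 0 0 0.8 0 45; 0 0 0 0 45")

```text
time: 3.12
position: [0.5683, 0.2814, 0.0497]
orientation: [0.859, -0.512, 0.001, -0.006]
wrist_force: [0.1, -1.3, 1.0]
gripper_width: 0.0414
```

```bash
python3 -c "
from h import *
go(.566,.281,.0195,-61.5)"
```

```text
t 3.12 p [0.5683 0.2814 0.0497] yaw -61.63 tilt [ 0.0083  0.0092 -0.9999] w 0.0414 F [ 0.14 -1.29  0.97] q [0.27 0.47 1.56 0.01 1.11 1.34]
move cm [-0.06  0.26  3.02] turn -0.13
```

Request:
arm_command(rows="0 0.2 0.8 0 45; 0 0 0.8 0 45; 0 0 0.7 0 45; 0 0 0.2 0 45; 0 0 0 0 45")

```text
time: 3.53
position: [0.5657, 0.2807, 0.0207]
orientation: [0.859, -0.512, 0.001, -0.005]
wrist_force: [-0.2, -0.0, 0.4]
gripper_width: 0.0414
```

```bash
python3 -c "
from h import *
go(.566,.281,.0195,-61.5)"
```

```text
t 3.53 p [0.5657 0.2807 0.0207] yaw -61.6 tilt [ 0.0064  0.0087 -0.9999] w 0.0414 F [-0.24 -0.02  0.42] q [0.27 0.5  1.57 0.01 1.06 1.34]
move cm [-0.01 -0.03  0.12] turn -0.1
```

Request:
arm_command(rows="0 0 0.1 0 20; 0 0 0 0 8; 0 0 0 0 0; 0 0 0 0 0; 0 0 0 0 0", squeeze=30)

```text
time: 3.95
position: [0.5663, 0.2808, 0.0201]
orientation: [0.859, -0.512, 0.001, -0.006]
wrist_force: [0.3, 0.3, -0.9]
gripper_width: 0.0116
```

Request:
arm_command(rows="0 0 0 0 0; 0 0 0 0 0; 0 0 -0.5 0 0; 0 0 -1.5 0 0; 0 0 -2 0 0")

```text
time: 4.37
position: [0.5624, 0.2794, 0.0571]
orientation: [0.859, -0.512, -0.002, -0.002]
wrist_force: [0.9, -0.1, -0.5]
gripper_width: 0.0113
```

```bash
python3 -c "
from h import *
go(.507,-.160,.15,-87)"
```

```text
t 4.37 p [0.5624 0.2794 0.0571] yaw -61.62 tilt [-0.0015  0.0065 -1.    ] w 0.0113 F [ 0.95 -0.1  -0.5 ] q [0.27 0.45 1.57 0.01 1.13 1.34]
move cm [35.96 25.74 -9.57] turn 25.38
```

Request:
arm_command(rows="0 0 -2 0 0; 0 0 -2.5 5 0; 0 0 -2.5 5 0; 0 0 -1.5 5 0; 0 0 -0.5 5 0")

```text
time: 4.78
position: [0.5629, 0.2789, 0.1553]
orientation: [0.752, -0.659, -0.002, -0.003]
wrist_force: [0.7, 0.4, 0.5]
gripper_width: 0.012
```

Request:
arm_command(rows="0.5 0 0 5 0; 1.5 0 0 0 0; 2.5 0.5 0 0 0; 3 0.5 0 0 0; 3 0.5 0 0 0")

```text
time: 5.2
position: [0.5544, 0.1736, 0.1596]
orientation: [0.726, -0.688, 0.0, -0.007]
wrist_force: [0.1, -1.0, -0.6]
gripper_width: 0.0116
```

Request:
arm_command(rows="3 0.5 0 0 0; 3 0.5 0 0 0; 3 0.5 0 0 0; 3 0.5 0 0 0; 3 0.5 0 0 0")

```text
time: 5.62
position: [0.5341, 0.012, 0.1572]
orientation: [0.731, -0.682, -0.0, -0.006]
wrist_force: [0.6, -0.5, -1.0]
gripper_width: 0.012
```

```bash
python3 -c "
from h import *
go(.507,-.160,.15,-87)"
```

```text
t 5.62 p [0.5341 0.012  0.1572] yaw -86.03 tilt [ 0.0079  0.0092 -0.9999] w 0.012 F [ 0.64 -0.46 -1.01] q [-0.21  0.1   1.78  0.01  1.26  1.29]
move cm [16.97  3.89  0.54] turn 0.97
```

Request:
arm_command(rows="3 0.7 0 0 0; 3 0.7 0 0 0; 3 0.7 0 1 0; 3 0.7 0 0 0; 2 0.4 0 0 0")

```text
time: 6.03
position: [0.5057, -0.1415, 0.1551]
orientation: [0.729, -0.685, -0.001, -0.005]
wrist_force: [-0.2, -0.3, -0.4]
gripper_width: 0.012
```

Request:
arm_command(rows="1 0.3 0 0 0; 0.3 0 0 0 0; 0 0 0 0 0; 0 0 0 0 0; 0 0 0 0 0")

```text
time: 6.45
position: [0.4998, -0.1609, 0.1543]
orientation: [0.729, -0.685, -0.001, -0.004]
wrist_force: [-0.8, -0.1, -0.7]
gripper_width: 0.0119
```

```bash
python3 - <<'E'
from h import *
import pickle
go(.507,-.160,.15,-87)
o=[]
for n,(u0,v0) in(('scene',(425,155)),('top',(425,225))):
    c=cap(n);pickle.dump(c,open(n+'2.pkl','wb'));w=40
    o.append(cv2.resize(c['img'][v0-w:v0+w,u0-w:u0+w],(400,400),interpolation=cv2.INTER_CUBIC))
save(np.hstack(o),'crop3.png')
E
```

```text
t 6.45 p [ 0.4998 -0.1609  0.1543] yaw -86.42 tilt [ 0.0038  0.0074 -1.    ] w 0.0119 F [-0.75 -0.1  -0.68] q [-0.55  0.08  1.8   0.01  1.26  0.96]
move cm [-0.04 -0.72  0.44] turn 0.58
```

View pics/crop3.png

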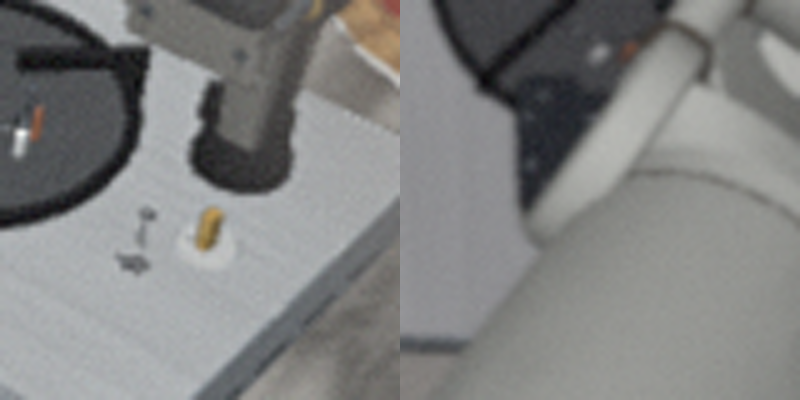

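The scene view shows the held knob's skirt (crop (242,160), bottom rim at row 192) just above and behind the stem (tip at crop (212,210)). The top view is blocked by the arm. I'll measure knob against stem in the scene camera, so that its offset cancels.

```bash
cat > meas.py <<'E'
from h import *
import pickle,sys
from scipy.optimize import least_squares
def proj(c,p):
    q=(np.asarray(p)-np.array(c['xyz']))@rot(c);K=np.array(c['K']);return np.stack([K[0,2]-K[0,0]*q[...,0]/q[...,2],K[1,2]+K[1,1]*q[...,1]/q[...,2]],-1)
def knob(c,zb,guess):
    k=8;w=32;g=proj(c,[*guess,zb]);u0,v0=np.round(g).astype(int)
    a=cv2.resize(c['img'][v0-w:v0+w,u0-w:u0+w].max(2),None,fx=k,fy=k,interpolation=cv2.INTER_CUBIC)
    pts=[]
    for th in np.radians(np.arange(20,161,5)):   # rays downward from centre; dark->bright half-level crossing
        r=np.arange(0,24*k);x=((g[0]-u0+w+.5)*k+r*np.cos(th)).astype(int);y=((g[1]-v0+w+.5)*k+r*np.sin(th)).astype(int);f=a[y,x].astype(float)
        j=np.where((f[:-1]<100)&(f[1:]>=100)&(r[:-1]>5*k))[0]
        if len(j): pts.append(onplane(c,u0-w+(x[j[0]]+.5)/k-.5,v0-w+(y[j[0]]+.5)/k-.5,zb)[:2])
    pts=np.array(pts);f=lambda s:np.hypot(*(pts-s[:2]).T)-.0245
    s=least_squares(f,guess,loss='soft_l1',f_scale=.001);return s.x,f(s.x)*1e3
E
python3 - <<'E'
from meas import *
S=pickle.load(open('scene2.pkl','rb'));zb=.1543-.020
c,r=knob(S,zb,np.array([.4998,-.1609]));print('knob',c.round(4),'resid mm',r.round(1))
for n in('scene.pkl','scene2.pkl'):
    c=pickle.load(open(n,'rb'));I=c['img'].astype(float);s=I[...,0]-I[...,2];v=slice(150,172)
    s[:,:419]=0;s[:,436:]=0
    s=np.clip(s-8,0,None)
    u=np.arange(640)
    for r in range(154,169): print(r,s[r].sum().round(0),((s[r]@u)/max(s[r].sum(),1)).round(2),end=' | ')
    print()
for z in(.1,.09,.078):print(z,proj(S,[.507,-.160,z]),proj(S,[.508,-.160,z]),proj(S,[.507,-.159,z]))
E
```

```text
knob [ 0.5041 -0.1643] resid mm [-0.8 -0.8 -0.  -0.3  0.1  0.3  0.2  0.2  0.3  0.2  0.  -0.  -0.   0.
  0.1  0.3  0.5  0.3  0.1 -0.1 -0.1 -0.5 -0.  -0.2  0.2  0.1 -0.2 -0.3
 -0.6]
154 0.0 0.0 | 155 0.0 0.0 | 156 38.0 427.13 | 157 230.0 427.26 | 158 280.0 426.88 | 159 227.0 426.55 | 160 211.0 426.25 | 161 220.0 426.1 | 162 208.0 425.77 | 163 193.0 425.5 | 164 134.0 425.18 | 165 10.0 425.0 | 166 0.0 0.0 | 167 0.0 0.0 | 168 0.0 0.0 | 
154 0.0 0.0 | 155 0.0 0.0 | 156 35.0 427.14 | 157 238.0 427.26 | 158 286.0 426.9 | 159 230.0 426.57 | 160 221.0 426.2 | 161 227.0 426.08 | 162 210.0 425.77 | 163 206.0 425.52 | 164 141.0 425.27 | 165 12.0 425.0 | 166 0.0 0.0 | 167 0.0 0.0 | 168 0.0 0.0 | 
0.1 [427.70226785 157.53072241] [427.36541156 157.3345606 ] [427.45778929 157.72177837]
0.09 [426.92954986 160.60043735] [426.59554796 160.40425601] [426.68651189 160.79153159]
0.078 [426.01721333 164.22480372] [425.68657451 164.02862741] [425.77588321 164.4159154 ]
```

```bash
python3 - <<'E'
from h import *
import pickle
I=(pickle.load(open('scene.pkl','rb'))['img'].astype(float)+pickle.load(open('scene2.pkl','rb'))['img'])/2
print('R-B');print((I[...,0]-I[...,2])[154:168,420:434].astype(int));print('R');print(I[154:168,420:434,0].astype(int))
E
```

```text
R-B
[[-5 -5 -5 -8 -6 -6 -7 -7 -7 -5 -6 -3 -4 -5]
 [-8 -6 -5 -6 -5 -6 -8 -7 -7 -7 -5 -3 -7 -4]
 [-5 -4 -7 -7 -6 -9 12 31 17 -2 -8 -5 -4 -5]
 [-4 -5 -5 -4 -9 13 58 91 78 33  1 -5 -6 -6]
 [-4 -6 -7 -7 -4 40 88 90 71 33  0 -6 -7 -6]
 [-5 -6 -6 -7  3 48 83 72 51 14 -4 -5 -8 -4]
 [-6 -4 -4 -3 16 60 78 60 40  0 -7 -7 -5 -5]
 [-6 -4 -1 -3 22 67 77 61 35  2 -4 -4 -3 -5]
 [-3 -1 -4  0 34 71 70 55 18  0 -3 -2 -5 -6]
 [-4  0 -1  4 43 77 66 41 12  1 -1 -2 -3 -4]
 [-7 -1 -2 -1 34 70 48 16  2 -2 -3 -1 -4 -5]
 [-6 -4 -1 -3  5 19  6  0 -1 -3 -1 -2 -6 -7]
 [-4 -3 -1 -2 -2  1 -1 -3  0  0 -1 -6 -6 -6]
 [-5 -5  0 -2 -1 -1 -1 -1  0  0 -3 -6 -6 -5]]
R
[[168 167 169 162 168 167 168 169 171 169 166 165 159 159]
 [170 168 169 166 167 166 167 169 170 170 170 170 166 165]
 [170 171 172 170 170 166 159 162 163 167 167 170 170 169]
 [167 166 168 172 168 150 162 185 178 164 164 165 171 168]
 [171 164 164 168 157 152 175 171 147 143 160 166 164 166]
 [168 168 169 172 160 152 165 142 113 139 164 166 165 165]
 [166 174 181 186 157 153 162 125 110 156 171 167 170 164]
 [158 176 185 188 156 152 153 121 121 169 182 173 172 168]
 [172 183 169 161 147 148 139 116 139 176 187 176 171 169]
 [178 189 181 169 150 147 122 106 148 178 184 180 162 162]
 [177 186 191 182 162 155 126 143 176 188 185 185 164 159]
 [175 181 186 187 187 176 169 178 186 186 187 185 163 158]
 [170 178 186 185 188 186 186 188 186 184 188 177 160 165]
 [167 167 175 181 184 186 187 189 189 186 178 170 166 169]]
```

Request:
arm_command(rows="-0.4 -0.4 0.5 0 0; 0 0 0.8 0 0; 0 0 0.8 0 0; 0 0 0.3 0 0; 0 0 0 0 0")

```text
time: 6.97
position: [0.5046, -0.1528, 0.1274]
orientation: [0.731, -0.683, -0.002, -0.004]
wrist_force: [-0.2, 0.3, -0.9]
gripper_width: 0.0117
```

```bash
cat > chk.py <<'E'
from meas import *
import sys
s=manip.get_state();p=np.array(s['position']);c=cap('scene');pickle.dump(c,open('last.pkl','wb'))
k,r=knob(c,p[2]-.020,p[:2]+[.003,-.003]);d=np.array([.5083,-.1593])-k
print('knob',k.round(4),'off',(k-p[:2]).round(4),'rms',np.std(r).round(2))
go(p[0]+d[0],p[1]+d[1],.120,-87)
E
python3 chk.py
```

```text
knob [ 0.5093 -0.1556] off [ 0.0047 -0.0029] rms 0.76
t 7.02 p [ 0.5045 -0.1527  0.1275] yaw -86.11 tilt [ 0.0031  0.0083 -1.    ] w 0.0117 F [-1.24 -0.61 -0.97] q [-0.53  0.12  1.82  0.01  1.2   0.97]
move cm [0.37 0.12 0.75] turn 0.89
```

Request:
arm_command(rows="0.3 0.1 0 1 0; 0 0 0 0 0; 0 0 0 0 0; 0 0 0 0 0; 0 0 0 0 0")

```text
time: 7.43
position: [0.5039, -0.1567, 0.128]
orientation: [0.724, -0.69, -0.001, -0.004]
wrist_force: [-0.0, 0.1, -0.9]
gripper_width: 0.0117
```

```bash
python3 chk.py
```

```text
knob [ 0.5084 -0.16  ] off [ 0.0045 -0.0033] rms 0.76
t 7.48 p [ 0.504  -0.1567  0.1281] yaw -87.25 tilt [ 0.0041  0.0076 -1.    ] w 0.0119 F [ 0.09 -0.89  0.22] q [-0.54  0.12  1.82  0.01  1.2   0.98]
move cm [-0.07  0.01  0.81] turn -0.25
```

Request:
arm_command(rows="-0.05 0 0.3 0 0; 0 0 0.3 0 0; 0 0 0.2 0 0; 0 0 0.2 0 0; 0 0 0.1 0 0")

```text
time: 7.9
position: [0.5049, -0.1571, 0.1173]
orientation: [0.724, -0.69, 0.001, -0.004]
wrist_force: [-1.1, -1.9, 3.5]
gripper_width: 0.0117
```

```bash
python3 chk.py
```

```text
knob [ 0.5094 -0.1608] off [ 0.0045 -0.0037] rms 0.39
t 7.95 p [ 0.5049 -0.1572  0.1173] yaw -87.24 tilt [ 0.0064  0.005  -1.    ] w 0.0121 F [-0.24 -1.59  0.04] q [-0.54  0.13  1.83  0.01  1.18  0.98]
move cm [-0.16  0.1  -0.27] turn -0.24
```

Request:
arm_command(rows="0 0.05 0.2 0 0; 0 0 0.2 0 0; 0 0 0.2 0 0; 0 0 0.2 0 0; 0 0 0 0 0")

```text
time: 8.37
position: [0.5048, -0.1579, 0.1087]
orientation: [0.724, -0.69, 0.001, -0.004]
wrist_force: [0.3, -0.9, -0.8]
gripper_width: 0.0114
```

```bash
python3 chk.py
```

```text
knob [ 0.5094 -0.1613] off [ 0.0046 -0.0034] rms 0.4
t 8.42 p [ 0.5048 -0.1579  0.1088] yaw -87.25 tilt [ 0.0074  0.0037 -1.    ] w 0.0115 F [-0.12 -1.45 -1.24] q [-0.54  0.14  1.83  0.01  1.16  0.98]
move cm [-0.21  0.09 -1.12] turn -0.25
```

Request:
arm_command(rows="0 0 0.2 0 0; 0 0 0.1 0 0; 0 0 0.1 0 0; 0 0 0.1 0 0; 0 0 0 0 0", squeeze=50)

```text
time: 8.83
position: [0.5051, -0.158, 0.1057]
orientation: [0.724, -0.69, 0.001, -0.004]
wrist_force: [-1.6, -1.2, 4.7]
gripper_width: 0.0112
```

```bash
python3 chk.py
```

```text
knob [ 0.5097 -0.1611] off [ 0.0046 -0.0031] rms 0.38
t 8.88 p [ 0.5051 -0.158   0.1058] yaw -87.23 tilt [ 0.0073  0.0035 -1.    ] w 0.0115 F [-2.19 -0.35  5.16] q [-0.54  0.15  1.83  0.01  1.15  0.98]
move cm [-0.19  0.12 -1.42] turn -0.23
```

Request:
arm_command(rows="0 0 0.3 0 0; 0 0 0.3 0 0; 0 0 0.3 0 0; 0 0 0.3 0 0; 0 0 0.3 0 0")

```text
time: 9.3
position: [0.5057, -0.1582, 0.1014]
orientation: [0.725, -0.689, 0.001, -0.003]
wrist_force: [-10.3, 2.9, 22.7]
gripper_width: 0.0116
```

```bash
python3 chk.py
```

```text
knob [ 0.5101 -0.1616] off [ 0.0044 -0.0034] rms 0.37
t 9.35 p [ 0.5057 -0.1582  0.1014] yaw -87.12 tilt [ 0.0047  0.0032 -1.    ] w 0.0112 F [-10.9    3.42  23.56] q [-0.53  0.16  1.83  0.01  1.15  0.98]
move cm [-0.25  0.16 -1.86] turn -0.12
```

Request:
arm_command(rows="0 0.05 0.25 0 0; 0 0 0.25 -4 0; 0 0 0.25 -4 0; 0 0 0.25 -4 0; 0 0 0.25 -4 0")

```text
time: 9.77
position: [0.5058, -0.1588, 0.1015]
orientation: [0.817, -0.576, 0.001, -0.001]
wrist_force: [-8.0, 1.2, 18.7]
gripper_width: 0.0115
```

```bash
python3 chk.py; python3 -c "
from h import *
print(manip.get_state()['ft_torque'])"
```

```text
knob [ 0.51   -0.1615] off [ 0.0042 -0.0027] rms 0.32
t 9.82 p [ 0.5058 -0.1588  0.1015] yaw -70.15 tilt [ 0.0025  0.0015 -1.    ] w 0.0117 F [-7.68  2.65 19.24] q [-0.53  0.16  1.83  0.    1.15  0.69]
move cm [-0.26  0.09 -1.85] turn 16.85
[0.43679065 1.62311889 0.01552952]
```

Request:
arm_command(rows="0 0 0.25 -4 0; 0 0 0.25 -4 0; 0 0 0.25 -4 0; 0 0 0.25 -4 0; 0 0 0.25 -4 0")

```text
time: 10.23
position: [0.5059, -0.1595, 0.1016]
orientation: [0.909, -0.416, -0.0, 0.0]
wrist_force: [-8.5, 2.1, 18.6]
gripper_width: 0.0119
```

Request:
arm_command(rows="0 0 0.25 -4 0; 0 0 0.25 -4 0; 0 0 0.25 -4 0; 0 0 0.25 -4 0; 0 0 0.25 -3 0")

```text
time: 10.65
position: [0.5063, -0.1601, 0.1015]
orientation: [0.968, -0.25, -0.002, 0.001]
wrist_force: [-7.7, 2.2, 18.7]
gripper_width: 0.0119
```

```bash
python3 chk.py; python3 -c "
from h import *
print(manip.get_state()['ft_torque'])"
```

```text
knob [ 0.5094 -0.1613] off [ 0.0032 -0.0013] rms 0.43
t 10.7 p [ 0.5063 -0.1601  0.1015] yaw -28.86 tilt [-0.0037 -0.0016 -1.    ] w 0.0116 F [-8.36  2.08 18.27] q [-0.53  0.17  1.82 -0.    1.15 -0.03]
move cm [-0.2  -0.12 -1.85] turn 58.14
[ 0.51016797  1.51263884 -0.00829952]
```

Request:
arm_command(rows="0 0 0.25 -3 0; 0 0 0.25 -3 0; 0 0 0.25 -2 0; 0 0 0.25 -2 0; 0 0 0.25 -1 0")

```text
time: 11.12
position: [0.5072, -0.161, 0.1016]
orientation: [0.989, -0.15, -0.002, 0.002]
wrist_force: [-7.7, 2.4, 18.5]
gripper_width: 0.0117
```

```bash
python3 chk.py; python3 -c "
from h import *
print(manip.get_state()['ft_torque'])"
```

```text
knob [ 0.5096 -0.1619] off [ 0.0024 -0.0009] rms 0.36
t 11.17 p [ 0.5071 -0.161   0.1016] yaw -17.18 tilt [-0.005  -0.0036 -1.    ] w 0.0116 F [-6.7   2.38 16.94] q [-0.53  0.17  1.82 -0.01  1.15 -0.23]
move cm [-0.2  -0.19 -1.84] turn 69.82
[ 0.42110379  1.37893915 -0.0171871 ]
```

```bash
python3 - <<'E'
from h import *
import pickle
c=pickle.load(open('last.pkl','rb'));w=32;save(cv2.resize(c['img'][160-w:160+w,425-w:425+w],(512,512),interpolation=cv2.INTER_CUBIC),'crop4.png')
E
```

```text
(no output)
```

View pics/crop4.png

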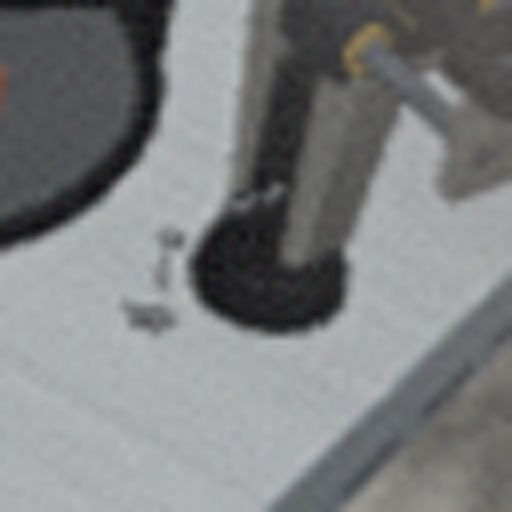

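Request:
arm_command(rows="-0.05 0 0.25 -2 0; -0.05 0 0.25 -2 0; 0 0 0.25 -2 0; 0 0 0.25 -2 0; 0 0 0.25 -2 0")

```text
time: 11.58
position: [0.5083, -0.1616, 0.1016]
orientation: [0.998, -0.058, -0.001, 0.003]
wrist_force: [-8.3, 2.2, 18.6]
gripper_width: 0.0115
```

```bash
python3 chk.py; python3 -c "
from h import *
print(manip.get_state()['ft_torque'])"
```

```text
knob [ 0.5104 -0.1623] off [ 0.0022 -0.0007] rms 0.35
t 11.63 p [ 0.5083 -0.1616  0.1015] yaw -6.58 tilt [-0.0032 -0.0057 -1.    ] w 0.0116 F [-7.11  2.01 18.91] q [-0.53  0.17  1.82 -0.01  1.15 -0.41]
move cm [-0.25 -0.26 -1.85] turn 80.42
[ 0.50582427  1.54775619 -0.05675453]
```

Request:
arm_command(rows="0 0 0.25 -2 0; 0 0 0.25 -2 0; 0 0 0.25 -2 0; 0 0 0.25 0 0; 0 0 0.25 0 0")

```text
time: 12.05
position: [0.5085, -0.1619, 0.1015]
orientation: [1.0, -0.002, -0.003, 0.003]
wrist_force: [-8.0, 3.3, 18.5]
gripper_width: 0.0116
```

```bash
python3 chk.py; python3 - <<'E'
from h import *
import pickle
print(manip.get_state()['ft_torque'])
c=pickle.load(open('last.pkl','rb'));w=28;save(cv2.resize(c['img'][160-w:160+w,425-w:425+w],(560,560),interpolation=cv2.INTER_CUBIC),'crop5.png')
E
```

```text
knob [ 0.5105 -0.1629] off [ 0.002  -0.0009] rms 0.36
t 12.1 p [ 0.5085 -0.1619  0.1015] yaw -0.18 tilt [-0.0063 -0.0061 -1.    ] w 0.0115 F [-8.66  2.33 19.67] q [-0.53  0.17  1.82 -0.01  1.16 -0.52]
move cm [-0.23 -0.34 -1.85] turn 86.82
[ 0.58116862  1.56549051 -0.04408311]
```

View pics/crop5.png

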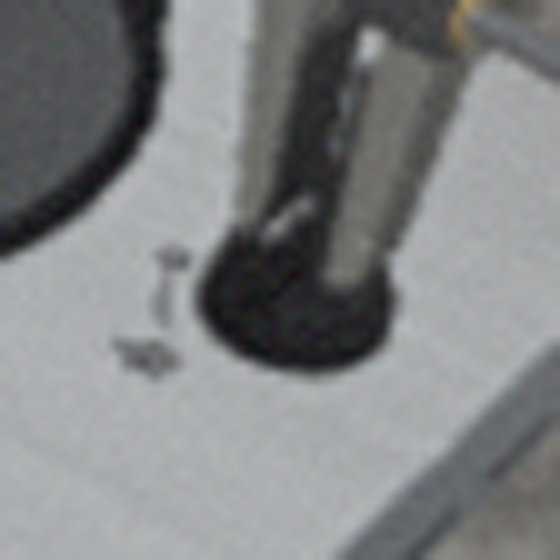

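```bash
python3 - <<'E'
from h import *
import pickle
c=pickle.load(open('last.pkl','rb'));k=np.array([.5105,-.1629])
print(c['img'].max(2)[148:162,418:434])
for u,v in((423.0,155.3),(425.25,153.4),(427.5,151.5)):
    p=onplane(c,u,v,.1195)[:2]-k;print(p.round(4),np.hypot(*p).round(4),np.degrees(np.arctan2(p[1],p[0])).round(1))
E
```

```text
[[175 171 159 120 108 108  80  48  40  43  44  44  55  60 104 110]
 [182 181 163 126 108 111  76  42  38  44  45  48  45  65 103 112]
 [179 179 156 118 107 106  69  41  36  45  41  41  49  79 110 108]
 [175 181 145 112 108  90  55  36  45  70  61  44  49  91 105 109]
 [178 181 141 114 110  76  43  57  89 111  72  47  55  97 114 109]
 [182 181 149 118 102  62  58 106  93  76  59  47  61 103 114 115]
 [181 162 112  95  77  78 128 110  63  43  39  45  82 102 109 107]
 [183 130  66  66  57  90 100  75  46  36  43  47  85 106 116 113]
 [149  80  41  43  37  63  51  43  41  34  39  51  98 109 116 126]
 [104  52  33  33  34  40  29  34  29  35  39  58  98 112 114 109]
 [ 67  36  34  39  42  36  32  36  34  30  43  68 105 111 109  96]
 [ 39  30  37  33  30  38  37  31  25  33  46  83 113 114 109  81]
 [ 29  38  38  35  37  31  39  30  39  42  43  63  85  87  80  56]
 [ 29  40  38  32  26  32  26  42  40  40  41  49  51  60  50  49]]
[-0.0015  0.0251] 0.0252 93.4
[-0.0011  0.0157] 0.0157 94.1
[-0.0008  0.0062] 0.0062 97.1
```

The pointer line's tip reads 25 mm from the axis at yaw about 93°, with the flame mark at about 63°. I have turned past the stop by more than the free play, so I'll ease back and finish with a light forward turn.

Request:
arm_command(rows="0 0 0.25 4 0; 0 0 0.25 4 0; 0 0 0.25 4 0; 0 0 0.25 1 0; 0 0 0.25 0 0")

```text
time: 12.52
position: [0.5076, -0.162, 0.1016]
orientation: [0.993, -0.119, -0.006, 0.004]
wrist_force: [-6.8, 2.2, 17.9]
gripper_width: 0.0117
```

```bash
cat >> chk.py <<'E'
print('torque',np.mean([manip.get_state()['ft_torque'] for _ in range(5)],0).round(3))
E
python3 chk.py
```

```text
knob [ 0.5102 -0.1632] off [ 0.0025 -0.0011] rms 0.42
t 12.57 p [ 0.5077 -0.162   0.1015] yaw -13.66 tilt [-0.0121 -0.0062 -0.9999] w 0.0119 F [-8.03  2.98 18.66] q [-0.53  0.18  1.81 -0.01  1.16 -0.29]
move cm [-0.29 -0.31 -1.85] turn 73.34
torque [0.53  1.574 0.019]
```

Request:
arm_command(rows="0 0 0.25 4 0; 0 0 0.25 3 0; 0 0 0.25 3 0; 0 -0.1 0.25 0 0; 0 -0.1 0.25 0 0")

```text
time: 12.98
position: [0.5072, -0.1617, 0.1016]
orientation: [0.978, -0.208, -0.008, 0.007]
wrist_force: [-8.5, -1.6, 18.2]
gripper_width: 0.0117
```

```bash
python3 chk.py
```

```text
knob [ 0.5101 -0.1629] off [ 0.0029 -0.0012] rms 0.27
t 13.03 p [ 0.5073 -0.1617  0.1016] yaw -24.0 tilt [-0.0187 -0.0096 -0.9998] w 0.0117 F [-9.64 -0.35 18.06] q [-0.52  0.18  1.81 -0.02  1.16 -0.1 ]
move cm [-0.34 -0.22 -1.84] turn 63.0
torque [-0.093  1.809  0.016]
```

Request:
arm_command(rows="0 -0.1 0.25 0 0; 0 -0.1 0.25 0 0; 0 -0.1 0.25 -1 0; 0 -0.1 0.25 -1 0; 0 -0.1 0.25 -1 0")

```text
time: 13.45
position: [0.5075, -0.1617, 0.1016]
orientation: [0.984, -0.18, -0.011, 0.011]
wrist_force: [-9.2, 0.1, 17.7]
gripper_width: 0.0117
```

```bash
python3 chk.py
```

```text
knob [ 0.5101 -0.1627] off [ 0.0026 -0.001 ] rms 0.34
t 13.5 p [ 0.5075 -0.1616  0.1016] yaw -20.7 tilt [-0.026  -0.0187 -0.9995] w 0.0116 F [-8.93 -0.48 19.31] q [-0.52  0.18  1.81 -0.03  1.17 -0.14]
move cm [-0.32 -0.2  -1.84] turn 66.3
torque [-0.071  1.714 -0.015]
```

Request:
arm_command(rows="-0.2 0 0.2 0 0; -0.2 0 0.2 0 0; -0.2 0 0.2 -1 0; -0.2 0 0.2 -1 0; -0.2 0 0.2 -1 0")

```text
time: 13.92
position: [0.5069, -0.1616, 0.1023]
orientation: [0.988, -0.153, -0.0, 0.014]
wrist_force: [1.1, 0.8, 8.0]
gripper_width: 0.0116
```

```bash
python3 chk.py
```

```text
knob [ 0.5095 -0.1626] off [ 0.0026 -0.001 ] rms 0.42
t 13.97 p [ 0.5068 -0.1615  0.1022] yaw -17.58 tilt [-0.0043 -0.0265 -0.9996] w 0.0117 F [1.03 0.41 9.32] q [-0.52  0.16  1.83 -0.03  1.14 -0.2 ]
move cm [-0.2  -0.22 -1.79] turn 69.42
torque [-0.022 -0.234 -0.038]
```

Request:
arm_command(rows="0 0.2 0.3 0 0; 0 0.2 0.3 0 0; 0 0.2 0.3 0 0; -0.05 0.1 0.35 -1 0; -0.05 0 0.35 -1 0")

```text
time: 14.38
position: [0.5075, -0.1617, 0.1015]
orientation: [0.991, -0.135, 0.001, 0.007]
wrist_force: [-10.2, 1.5, 23.6]
gripper_width: 0.0114
```

```bash
python3 chk.py
```

```text
knob [ 0.5101 -0.1626] off [ 0.0026 -0.0009] rms 0.53
t 14.43 p [ 0.5074 -0.1619  0.1015] yaw -15.42 tilt [-4.000e-04 -1.410e-02 -9.999e-01] w 0.0115 F [-9.34  4.33 24.32] q [-0.53  0.16  1.83 -0.01  1.14 -0.25]
move cm [-0.25 -0.26 -1.85] turn 71.58
torque [ 0.884  1.749 -0.007]
```

Request:
arm_command(rows="-0.1 0.05 0.3 -2 0; -0.1 0.05 0.3 -2 0; -0.1 0.05 0.3 -2 0; -0.1 0.05 0.3 -1 0; -0.1 0 0.3 0 0")

```text
time: 14.85
position: [0.5076, -0.1618, 0.1016]
orientation: [0.998, -0.07, 0.005, 0.006]
wrist_force: [-6.4, 1.8, 19.9]
gripper_width: 0.0118
```

```bash
python3 chk.py
```

```text
knob [ 0.5099 -0.1626] off [ 0.0023 -0.0008] rms 0.52
t 14.9 p [ 0.5075 -0.1619  0.1016] yaw -8.02 tilt [ 0.0094 -0.0132 -0.9999] w 0.0116 F [-5.36  4.07 18.49] q [-0.53  0.16  1.83 -0.01  1.14 -0.39]
move cm [-0.18 -0.29 -1.85] turn 78.98
torque [ 0.668  1.167 -0.036]
```

```bash
python3 - <<'E'
from h import *
import pickle
a=pickle.load(open('scene.pkl','rb'))['img'].astype(int);b=pickle.load(open('last.pkl','rb'))['img'].astype(int)
d=cv2.GaussianBlur(abs(a-b).max(2).astype(np.float32),(3,3),0)
for n,(u0,u1,v0,v1) in dict(cups=(220,300,190,245),tongs=(170,315,300,385),smallknob=(220,245,275,300),bigknob=(305,340,230,270)).items():print(n,(d[v0:v1,u0:u1]>30).sum())
w=30;save(cv2.resize(b[158-w:158+w,425-w:425+w].astype(np.uint8),(480,480),interpolation=cv2.INTER_CUBIC),'fin.png')
s=manip.get_state();print(s['position'],s['wrist_force'],s['gripper_width'])
E
```

```text
cups 0
tongs 0
smallknob 0
bigknob 0
[ 0.50753194 -0.16185686  0.10158252] [-5.36375961  4.06993198 18.48620133] 0.011587717632763193
```

View pics/fin.png

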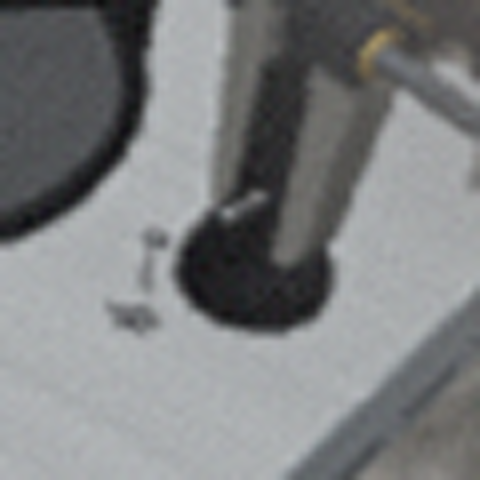

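The picture shows the knob fully down on the stem, held between the fingers. Its pointer line runs from (262,195) to (222,215), somewhat past the flame mark at (135,318), which the free play allows. The bystanders have not moved, so I'm handing in.

```bash
python3 -c "
from cell import manip
print(manip.sign_off())"
```

```text
the job is handed in; nothing more can be done
None
```

I picked up the middle-sized knob, lined it up with the stem and pushed it home. I then pressed it in, turned it anticlockwise to the stop, and handed the job in at about 15 s with the knob still gripped and pressed.

**Fit:** The spring was felt at 5 N with the knob underside at about 86 mm (87 expected). The knob bottomed with its underside at about 81.5 mm (82 expected), with about 18 N down at hand-in. I take that as fully home and fully in.

**Angle:** The pointer ended at about 82°, roughly 19° past the flame mark at about 63°. That is the limit of the bore's free play, so by geometry the stem must be at its stop. I could not see the stem itself, and the resisting torque was weak, about 0.04 Nm.

**What disagreed:**
- On the first turn the pointer went to about 90°, or 27° past the flame mark. That is more than the stated 20° of free play, so the stop or the fit gave a little.
- I then backed off to about 66° and turned forward again to finish. The stem may have followed part of the way back before that.
- The tool ended tilted by about 1°.

**Bystanders:** The picture difference shows no change around the dip cups, the tongs or the other two knobs.

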